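Lever open the blue logger case

ROBOT

A 6-joint arm with a two-finger parallel gripper is mounted at the origin on the work surface. World frame = base frame: x ahead of the robot, y to its left, z up, the work surface at z = 0. Lengths are in m, angles in rad, forces in N, time in s.
With the tool pointing down it reaches from about 0.35 to 0.775 m from the base axis. Payload 7.3 kg.
Tool frame: the origin (TCP) lies at the very end of the fingers, on their centre line; the grasp point (between the pads) lies 19 mm behind it; z points along the fingers, y is the direction in which the jaws open and shut (so a half turn about z gives the same grasp; the last joint's range is limited). The gripper opens to 92 mm and grips with 3 to 60 N. Pads are 19 mm wide; open, the fingers measure 130 mm over their backs; the gripper's body (75 mm by 190 mm) begins 47 mm behind the grasp point.
Start: joints at [1.197, 0.342, 1.524, -0, 1.275, -0.146], TCP at [0.119, 0.511, 0.227] pointing down, gripper open.
Joint ranges: [-2.53, 2.53], [-0.77, 2.02], [0.04, 2.7], [-1, 4.14], [0.28, 2.66], [-3.11, 3.11]. Speed limits (rad/s): [2.57, 2.57, 3.14, 3.14, 3.14, 3.14].

INTERFACE

Orientations are given as [roll, pitch, yaw] about the fixed x, y, z axes, in that order (R = Rz(yaw) Ry(pitch) Rx(roll)).
In Python, from cell import monitor, eyes, order gives the robot as it stands. The module is installed in compiled form; this text tells all that it offers.
- The arm moves only by the tool carry_out, never from a script. Its argument "targets" is a list of rows, each a list of 2 entries, a list of its own where there are three numbers: the shift along the tool's x, y, z in m, then the turn about the tool's z in rad. In form: [[[dx, dy, dz], twist], ...]. A call has 1 to 10 rows; each row shifts and turns the pose as measured when the row begins, along the tool's axes as they then stand; what a row does not reach is not made up. A row lasts 1/8 s, in which the tool goes at most 62.5 mm and 10.7 degrees, less where a joint would pass 70% of its speed; a pose out of reach is approached as far as the arm can. A call is refused whole if a number of a shift passes 0.0625 or a number of a turn 0.188, either way. A call with a gripper value outside its range is refused whole. "fingers" is the closure, from 0 (fully open) to 1 (shut), set as the call begins (left out, the last holds). The fingers move at their own pace and stop on an object; "grip_force" is the grip in N (left out, the last holds). Time passes only in rows, so rows that do not move let the fingers close. It gives the time, the measured TCP pose, the force and the opening at its end, in the units of the state.
- monitor.observe(): the state, without advancing time (a new reading comes with each control period).
- eyes.read_camera(name): name is "side" or "top" or "wrist"; returns the picture (400x640x3 uint8, red, green, blue); there is no depth.
- eyes.camera_info(name): a dict with "K" (3x3 intrinsics, pixels), "dist" ([k1, k2, p1, p2, k3] as OpenCV has them; the pictures are not rectified), "rvec" (rotation vector, rad) and "tvec" (3), from world to camera coordinates, as OpenCV has them. Camera axes: x right, y down, z forward; pixel columns grow to the right and rows downward; lengths in m; the calibration is good to about 2 mm. A picture is of the moment at which its call begins: read the wrist's pose just before it. camera_info takes no time and is no camera call; for the wrist camera it gives the pose at the moment of the call.
- order.hand_in(): hands the job in, once; it reports no verdict.
The state is a dict: "time": time; "qpos": joint angles; "qvel": joint speeds; "joint_efforts": joint torques, N m; "tool_pos": TCP position; "tool_rot": TCP orientation; "contact_force": force on the tool from outside, world axes, zero at the start; "torque": the same for the moment, N m; "opening": finger opening in m.
Only numpy, scipy, OpenCV 4.12 (cv2) and the standard library are available. Lean on these libraries where they do the work, as an engineer would, in place of code of your own. Each camera call takes 0.05 s, during which the arm holds its last target.

TASK

The temperature logger in the blue-covered case has to be read out. Pick up the yellow-handled opening blade, slide its thin end under the lip of the blue cover and lever the cover up until it stands open by 60 degrees or more, using the blade and keeping the fingers off the case. Then lay the blade down flat on the bench, without dropping it, and leave the red-covered case shut.

Things in the scene. Friction and masses are not known exactly. Their poses are not given: they have to be found in the camera images.
- blade: Loose flat tool, 200 long, 80 g, lying with its tip roughly away from the robot. Yellow handle 110 x 18 wide x 22 high (x -110 to 0 in its frame), then a steel blade 22 wide, 3 thick, to the tip at x = +90; undersides level. Origin: on the underside, centre line, where handle meets blade; x to the tip, z up. Balance near x = -25; grip the handle at about x = -35. All mm.
- case_blue: Grey box with blue hinged cover, fixed to the bench: 110 deep (x), 130 wide (y), 55 high. Origin: centre of its underside; x points from the lip side (roughly facing the robot) to the hinge side. In the front wall (x = -55), right under the cover, is an open slot 60 wide centred on y = 0, z 38 to 55, into the inside, which is empty above z = 30. All mm.
- cover_blue (a joint): Angle of the blue cover, rad: 0 shut, grows as it opens, stop at 1.65; starts below 0.05. Cover 6 mm thick, underside at z = 55.5 in the case's frame; its front lip, 50 wide, reaches x = -69 over the slot. Hinge line along y at x = +55, z = 55.5 mm. Stiff friction hinge: it stays where it is left; 1 to 2 N under the lip side lifts it.
- cover_red (a joint): Angle of the cover of the red case beside it (same shape, size and hinge, also fixed): 0 shut, grows as it opens; starts below 0.05 rad and must stay shut. A white marker pen and a white brush lie about too: not needed.
Not all that is in view belongs to the job. Leave any green, purple or turquoise look-alike of the case_blue alone.

How it is judged:
By the outcome, as a careful person would: the job done as asked, in the order asked, and still so for the second after the job is handed in, with the robot touching nothing.
It also fails if it takes over 56 s, if anything falls off the work surface, if the arm or the gripper's body presses on something with over 40 N, if the wrist force passes 120 N, or if a joint passes its speed limit or range.

## Working session

There is one attempt and no reset: what is moved stays moved. The work goes in short steps, Python scripts to look and compute and a tool call to move; the robot and the scene stay as the last step left them, time stands still between calls to the robot, and variables do not carry over. Pictures are saved under pics/ and viewed, and the job is handed in when it is done.

Besides the shell and the picture viewer there is one more tool, called by a JSON object that holds its "fn" and its "kwargs", one argument or row to a line. carry_out: Moves the arm, as the interface text tells. Its arguments: {"type":"object","properties":{"targets":{"type":"array","items":{"type":"array"}},"fingers":{"type":"number"},"grip_force":{"type":"number"}},"required":["targets"]}

```bash
mkdir -p pics; python3 - <<'E'
from cell import monitor, eyes, order
import cv2
print(monitor.observe())
for n in ("top","side","wrist"):
    im=eyes.read_camera(n); cv2.imwrite(f"pics/{n}0.png",im[:,:,::-1]); 
    print(n,eyes.camera_info(n))
E
```

```text
{'time': 0.0, 'qpos': array([ 1.19703351e+00,  3.42714169e-01,  1.52500716e+00, -3.19840114e-06,
        1.27545446e+00, -1.45984084e-01]), 'qvel': array([-7.39402356e-04, -5.55006896e-05, -7.88812153e-04, -3.78641966e-05,
        3.85869129e-06,  7.62094060e-04]), 'joint_efforts': array([ 7.21149427e-04, -4.31253254e+01, -2.44213986e+01,  7.17723859e-02,
        5.60727145e-02, -1.55006587e-04]), 'tool_pos': array([0.11836833, 0.5110503 , 0.22605287]), 'tool_rot': array([-3.14002592e+00, -2.27265930e-04,  2.91381468e+00]), 'contact_force': array([ 0.19434   , -0.08809679,  0.12989578]), 'torque': array([-0.00261667, -0.03012701,  0.0419305 ]), 'opening': 0.09182964117028863}
top {'K': array([[439.2521474 ,   0.        , 327.45528201],
       [  0.        , 439.2521474 , 197.83053881],
       [  0.        ,   0.        ,   1.        ]]), 'dist': array([-0.08507201,  0.        ,  0.        ,  0.        ,  0.        ]), 'rvec': array([ 2.09357874, -2.12339348,  0.22356865]), 'tvec': array([-0.08829903,  0.4813223 ,  1.31630222])}
side {'K': array([[449.68302934,   0.        , 316.79067452],
       [  0.        , 449.68302934, 199.68458952],
       [  0.        ,   0.        ,   1.        ]]), 'dist': array([-0.01102244,  0.        ,  0.        ,  0.        ,  0.        ]), 'rvec': array([ 2.39630495, -0.48414065,  0.1918846 ]), 'tvec': array([-0.47217609,  0.11502825,  1.28108153])}
wrist {'K': array([[358.71234934,   0.        , 322.23970042],
       [  0.        , 358.71234934, 197.14557501],
       [  0.        ,   0.        ,   1.        ]]), 'dist': array([-0.01146487,  0.        ,  0.        ,  0.        ,  0.        ]), 'rvec': array([-2.29371894, -1.82299327, -0.23418837]), 'tvec': array([-0.52405677, -0.03291731,  0.38950183])}
```

View pics/top0.png

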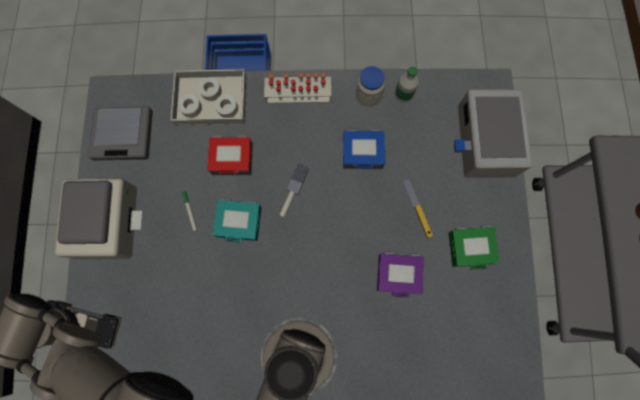

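View pics/side0.png

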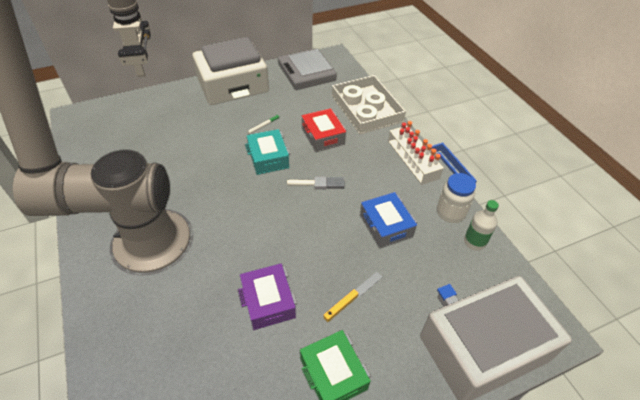

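View pics/wrist0.png

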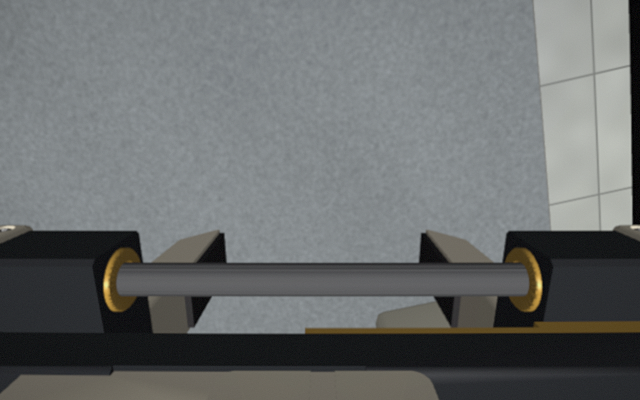

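```bash
cat > h.py <<'E'
import numpy as np, cv2
from cell import monitor, eyes, order
def ray(info,px):
    px=np.array(px,float).reshape(-1,1,2)
    u=cv2.undistortPoints(px,info["K"],info["dist"]).reshape(-1,2)
    R=cv2.Rodrigues(info["rvec"])[0]; t=info["tvec"]
    c=-R.T@t
    d=np.c_[u,np.ones(len(u))]@R
    return c,d
def plane(info,px,z):
    c,d=ray(info,px); s=(z-c[2])/d[:,2]
    return c+d*s[:,None]
def proj(info,P):
    return cv2.projectPoints(np.array(P,float).reshape(-1,3),info["rvec"],info["tvec"],info["K"],info["dist"])[0].reshape(-1,2)
def axes(s):
    from scipy.spatial.transform import Rotation as Ro
    return Ro.from_euler("xyz",s["tool_rot"]).as_matrix()
E
python3 - <<'E'
from h import *
for n in ("top","side"):
    info=eyes.camera_info(n); im=cv2.imread(f"pics/{n}0.png"); hsv=cv2.cvtColor(im,cv2.COLOR_BGR2HSV)
    y=cv2.inRange(hsv,(18,120,90),(32,255,255)); b=cv2.inRange(hsv,(105,130,60),(125,255,255))
    for nm,m,z in(("yel",y,.02),("blue",b,.0615)):
        k,l,st,ce=cv2.connectedComponentsWithStats(m)
        for i in range(1,k):
            if st[i,4]<60: continue
            c=cv2.findContours((l==i).astype(np.uint8),0,2)[0][0]
            r=cv2.minAreaRect(c); bx=cv2.boxPoints(r)
            print(n,nm,st[i],np.round(bx).tolist()); print(np.round(plane(info,bx,z),4)[:,:2].tolist())
im=cv2.imread("pics/top0.png")[120:250,330:450]; cv2.imwrite("pics/c1.png",cv2.resize(im,None,fx=4.5,fy=4.5,interpolation=2))
im=cv2.imread("pics/side0.png")[180:330,310:430]; cv2.imwrite("pics/c2.png",cv2.resize(im,None,fx=4,fy=4,interpolation=2))
E
```

```text
top yel [415 205  18  33 199] [[414.0, 206.0], [420.0, 204.0], [433.0, 235.0], [427.0, 238.0]]
[[0.4556, -0.3705], [0.4627, -0.3885], [0.3613, -0.4238], [0.3545, -0.406]]
top blue [ 206   35   64   35 1364] [[206.0, 35.0], [269.0, 35.0], [269.0, 69.0], [206.0, 69.0]]
[[1.0555, 0.3138], [1.0487, 0.0964], [0.9197, 0.0936], [0.9255, 0.3059]]
top blue [361  67  23  22 394] [[361.0, 67.0], [383.0, 67.0], [383.0, 88.0], [361.0, 88.0]]
[[0.9219, -0.213], [0.9212, -0.2864], [0.8446, -0.2828], [0.8453, -0.2104]]
top blue [ 343  131   42   37 1009] [[343.0, 131.0], [384.0, 131.0], [384.0, 167.0], [343.0, 167.0]]
[[0.6959, -0.1479], [0.6943, -0.2793], [0.5743, -0.2741], [0.5761, -0.1452]]
top blue [455 139  10  12 107] [[455.0, 139.0], [464.0, 139.0], [464.0, 150.0], [455.0, 150.0]]
[[0.665, -0.5069], [0.6647, -0.5362], [0.6277, -0.533], [0.6279, -0.5039]]
side yel [324 289  34  33 334] [[322.0, 315.0], [354.0, 288.0], [359.0, 294.0], [327.0, 321.0]]
[[0.3527, -0.4093], [0.4588, -0.3719], [0.4635, -0.3934], [0.3581, -0.4296]]
side blue [434 143  42  52 600] [[422.0, 156.0], [440.0, 141.0], [479.0, 185.0], [461.0, 201.0]]
[[0.8535, -0.0526], [0.9484, -0.0108], [0.9478, -0.2235], [0.8608, -0.2552]]
side blue [362 193  55  44 984] [[360.0, 203.0], [404.0, 188.0], [416.0, 225.0], [372.0, 240.0]]
[[0.5856, -0.1485], [0.7317, -0.1477], [0.6934, -0.281], [0.5578, -0.278]]
side blue [438 284  18  15 160] [[437.0, 289.0], [451.0, 283.0], [456.0, 294.0], [442.0, 299.0]]
[[0.6378, -0.4736], [0.679, -0.4738], [0.6717, -0.5033], [0.6312, -0.5029]]
```

View pics/c1.png

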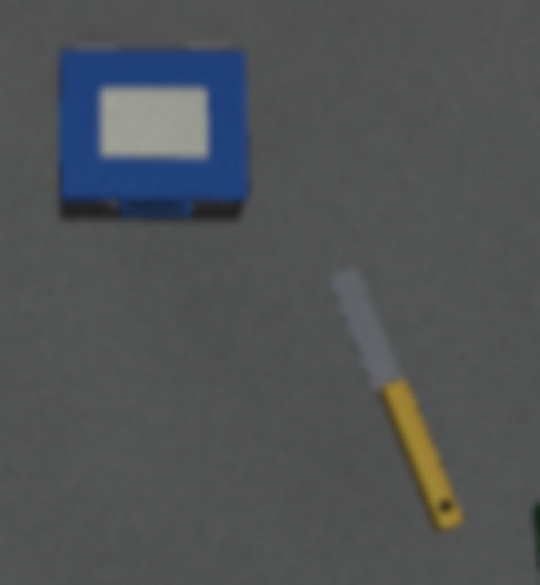

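View pics/c2.png

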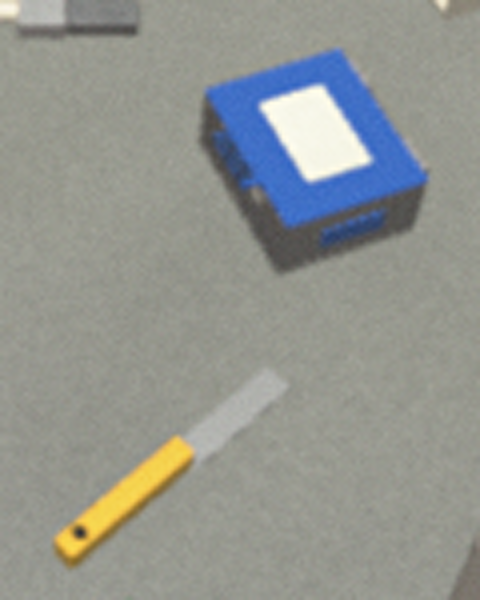

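```bash
cat >> h.py <<'E'
def plan(wps,step=.05,tw=.17):
    """wps: (x,y,z,yaw) world; prints rows in tool axes"""
    s=monitor.observe(); p=s["tool_pos"].copy(); yaw=s["tool_rot"][2]; rows=[]
    for w in wps:
        g=np.array(w[:3]); dy=(w[3]-yaw)
        n=int(max(1,np.ceil(np.linalg.norm(g-p)/step),np.ceil(abs(dy)/tw)))
        for i in range(n):
            d=(g-p)/n if i==0 else d
            c,sn=np.cos(yaw),np.sin(yaw)
            X=np.array([c,sn,0]);Y=np.array([sn,-c,0])
            rows.append([[round(float(d@X),4),round(float(d@Y),4),round(float(-d[2]),4)],round(float(-dy/n),3)])
            yaw+=dy/n
        p=g
    print(len(rows)); print(str(rows).replace(" ",""))
    return rows
E
python3 - <<'E'
from h import *
s=monitor.observe(); i=eyes.camera_info("wrist"); R=cv2.Rodrigues(i["rvec"])[0]; c=-R.T@i["tvec"]
print("cam in tool",axes(s).T@(c-s["tool_pos"]), axes(s).T@R.T)
plan([(.38,.36,.226,2.1),(.48,0,.226,1.2),(.43,-.25,.226,.5),(.40,-.3925,.2,.341)])
E
```

```text
cam in tool [ 0.06725054 -0.00022163 -0.15799034] [[-8.34474780e-05 -9.66991785e-01 -2.54807536e-01]
 [ 9.99999889e-01  3.75914600e-05 -4.70151329e-04]
 [ 4.64211061e-04 -2.54807547e-01  9.66991675e-01]]
24
[[[-0.0413,-0.0126,0.0],0.116],[[-0.0425,-0.0077,0.0],0.116],[[-0.0431,-0.0027,0.0],0.116],[[-0.0431,0.0023,0.0],0.116],[[-0.0425,0.0073,0.0],0.116],[[-0.0414,0.0121,0.0],0.116],[[-0.0397,0.0169,0.0],0.116],[[-0.0452,-0.0119,-0.0],0.112],[[-0.0462,-0.0068,-0.0],0.112],[[-0.0467,-0.0016,-0.0],0.112],[[-0.0466,0.0037,-0.0],0.112],[[-0.0458,0.0089,-0.0],0.112],[[-0.0446,0.014,-0.0],0.112],[[-0.0427,0.0189,-0.0],0.112],[[-0.0403,0.0236,-0.0],0.112],[[-0.0419,0.0073,-0.0],0.117],[[-0.0407,0.0122,-0.0],0.117],[[-0.039,0.0168,-0.0],0.117],[[-0.0368,0.0212,-0.0],0.117],[[-0.0341,0.0254,-0.0],0.117],[[-0.0309,0.0292,-0.0],0.117],[[-0.0315,0.0369,0.0087],0.053],[[-0.0295,0.0385,0.0087],0.053],[[-0.0275,0.04,0.0087],0.053]]
```

{"fn": "carry_out", "kwargs": {
  "targets": [
    [[-0.041,-0.013,0],0.116],
    [[-0.042,-0.008,0],0.116],
    [[-0.043,-0.003,0],0.116],
    [[-0.043,0.002,0],0.116],
    [[-0.042,0.007,0],0.116],
    [[-0.041,0.012,0],0.116],
    [[-0.04,0.017,0],0.116],
    [[-0.045,-0.012,0],0.112],
    [[-0.046,-0.007,0],0.112],
    [[-0.047,-0.002,0],0.112]
  ]
}}

```text
time: 1.4
tool_pos: [0.4176, 0.2139, 0.2232]
tool_rot: [-3.137, 0.003, 1.735]
contact_force: [0.8, 0.0, -0.1]
opening: 0.092
```

{"fn": "carry_out", "kwargs": {
  "targets": [
    [[-0.047,0.004,0],0.112],
    [[-0.046,0.009,0],0.112],
    [[-0.045,0.014,0],0.112],
    [[-0.043,0.019,0],0.112],
    [[-0.04,0.024,0],0.112],
    [[-0.042,0.007,0],0.117],
    [[-0.041,0.012,0],0.117],
    [[-0.039,0.017,0],0.117]
  ]
}}

```text
time: 2.4
tool_pos: [0.4416, -0.1504, 0.223]
tool_rot: [-3.14, 0.006, 0.792]
contact_force: [0.8, -0.4, -0.4]
opening: 0.0916
```

```bash
python3 - <<'E'
from h import *
s=monitor.observe(); print(s["time"],s["tool_pos"],s["tool_rot"])
plan([(.43,-.22,.226,.4)])
E
```

```text
2.4 [ 0.44156163 -0.15043648  0.22295137] [-3.13977442  0.00605738  0.79219894]
3
[[[-0.0192,0.0135,-0.001],0.131],[[-0.0173,0.0159,-0.001],0.131],[[-0.0151,0.018,-0.001],0.131]]
```

{"fn": "carry_out", "kwargs": {
  "targets": [
    [[-0.025,0.021,0],0.13],
    [[-0.025,0.025,0],0.13],
    [[-0.022,0.025,0],0.13],
    [[0,0,0],0]
  ]
}}

```text
time: 2.9
tool_pos: [0.4256, -0.2562, 0.2223]
tool_rot: [-3.141, 0.007, 0.384]
contact_force: [-0.3, -0.3, -0.0]
opening: 0.0922
```

```bash
python3 - <<'E'
from h import *
i=eyes.camera_info("wrist");im=eyes.read_camera("wrist")
s=monitor.observe(); print(s["time"],s["tool_pos"],s["tool_rot"])
np.savez("w1.npz",**i)
cv2.imwrite("pics/w1.png",im[:,:,::-1])
E
```

```text
2.95 [ 0.42575232 -0.25509805  0.22230652] [-3.14013875  0.00729543  0.38625213]
```

View pics/w1.png

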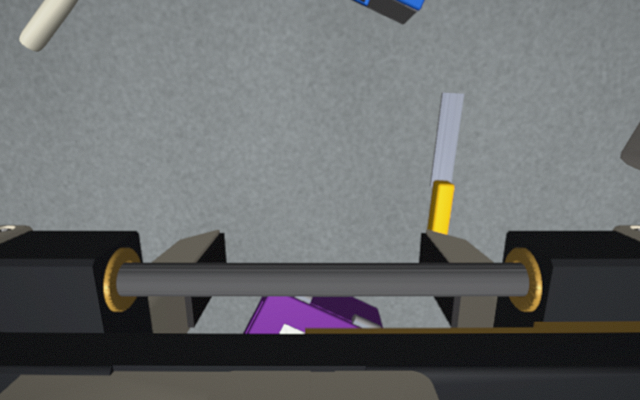

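```bash
python3 - <<'E'
from h import *
i=dict(np.load("w1.npz")); im=cv2.imread("pics/w1.png"); 
cv2.imwrite("pics/w1c.png",cv2.resize(im[80:240,400:500],None,fx=3.7,fy=3.7,interpolation=2))
hsv=cv2.cvtColor(im,cv2.COLOR_BGR2HSV)
y=cv2.inRange(hsv,(20,150,215),(32,255,255)); ys,xs=np.where(y); print(len(ys))
for r in range(182,236,8): 
    q=xs[ys==r]; print(r,q.min() if len(q) else None,q.max() if len(q) else None)
P=plane(i,[(442.5,93.5),(463.5,94),(434,181),(454.5,183)],.003);print(P.round(4))
print(plane(i,[(434,181.5),(454.5,182.5)],.022).round(4))
E
```

```text
713
182 None None
190 439 453
198 437 451
206 436 450
214 435 449
222 434 448
230 434 447
[[ 0.5426 -0.3411  0.003 ]
 [ 0.5502 -0.3611  0.003 ]
 [ 0.4581 -0.3737  0.003 ]
 [ 0.4644 -0.3953  0.003 ]]
[[ 0.4592 -0.3668  0.022 ]
 [ 0.4662 -0.3867  0.022 ]]
```

View pics/w1c.png

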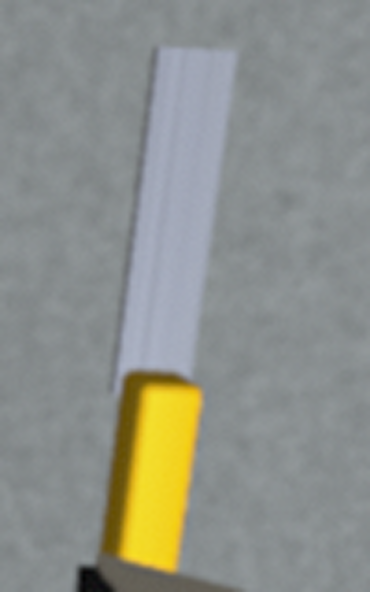

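```bash
python3 - <<'E'
from h import *
i=dict(np.load("w1.npz"))
P=plane(i,[(442.4,93),(430,185.4),(464,93.5),(452.7,180)],.003)[:,:2]
for a,b in((0,1),(2,3)):
    d=P[a]-P[b]; print(P[a],P[b],np.arctan2(d[1],d[0]))
H=plane(i,[(446,184),(441,230)],.022)[:,:2]; d=H[0]-H[1]; print(H,np.arctan2(d[1],d[0]))
t=(P[0]+P[2])/2
for yaw in(.32,.34,.36):
    u=np.array([np.cos(yaw),np.sin(yaw)]); print(yaw,t,"origin",t-.09*u,"grip",t-.125*u)
plan([(.428,-.392,.15,.34),(.428,-.392,.04,.34)])
E
```

```text
[ 0.54296633 -0.34077839] [ 0.45207678 -0.37190984] 0.32999528752626717
[ 0.55078814 -0.36130549] [ 0.4666047  -0.39194196] 0.34902606663032537
[[ 0.4614841  -0.37937205]
 [ 0.41478408 -0.39735682]] 0.3676068681735142
0.32 [ 0.54687724 -0.35104194] origin [ 0.46144605 -0.37935293] grip [ 0.42822281 -0.39036276]
0.34 [ 0.54687724 -0.35104194] origin [ 0.46202932 -0.38105578] grip [ 0.4290329  -0.39272782]
0.36 [ 0.54687724 -0.35104194] origin [ 0.46264652 -0.38274662] grip [ 0.42989013 -0.39507622]
7
[[[-0.0124,0.0319,0.0181],0.012],[[-0.012,0.0321,0.0181],0.012],[[-0.0116,0.0322,0.0181],0.012],[[-0.0113,0.0323,0.0181],0.012],[[0.0,0.0,0.0367],0.0],[[0.0,0.0,0.0367],0.0],[[0.0,0.0,0.0367],0.0]]
```

{"fn": "carry_out", "kwargs": {
  "targets": [
    [[-0.013,0.032,0.018],0.012],
    [[-0.012,0.033,0.018],0.012],
    [[-0.012,0.033,0.018],0.012],
    [[-0.011,0.033,0.018],0.012],
    [[0,0,0.037],0],
    [[0,0,0.037],0],
    [[0,0,0],0]
  ]
}}

```text
time: 3.82
tool_pos: [0.4314, -0.3911, 0.0728]
tool_rot: [-3.138, 0.005, 0.355]
contact_force: [0.1, 0.5, 0.9]
opening: 0.0918
```

```bash
python3 - <<'E'
from h import *
s=monitor.observe(); print(s["time"],s["tool_pos"],s["tool_rot"])
i=eyes.camera_info("wrist");im=eyes.read_camera("wrist")
cv2.imwrite("pics/w2.png",im[:,:,::-1]); np.savez("w2.npz",**i)
plan([(.429,-.3927,.04,.34),(.429,-.3927,.003,.34)],step=.03)
E
```

```text
3.825 [ 0.43141378 -0.39114533  0.07282806] [-3.13833519  0.00499344  0.35469143]
4
[[[-0.0017,-0.0003,0.0174],0.007],[[-0.0017,-0.0003,0.0174],0.007],[[0.0,0.0,0.0185],0.0],[[0.0,0.0,0.0185],0.0]]
```

View pics/w2.png

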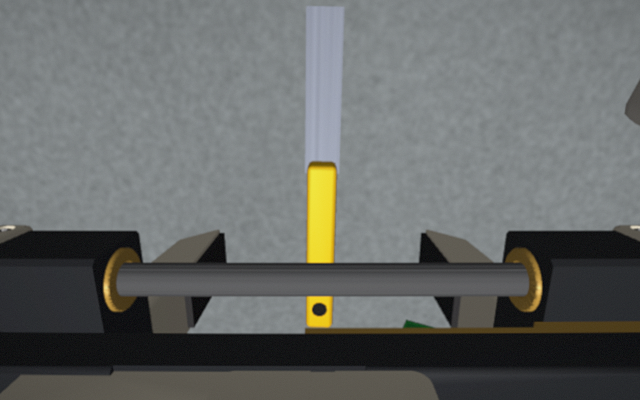

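{"fn": "carry_out", "kwargs": {
  "targets": [
    [[-0.002,0,0.025],0.015],
    [[0,0,0.025],0],
    [[0,0,0.014],0],
    [[0,0,0.004],0],
    [[0,0,0],0]
  ]
}}

```text
time: 4.5
tool_pos: [0.436, -0.3953, 0.0144]
tool_rot: [3.128, -0.002, 0.345]
contact_force: [-0.8, 0.3, -1.0]
opening: 0.0918
```

{"fn": "carry_out", "kwargs": {
  "targets": [
    [[-0.004,0,0.006],0],
    [[0,0,0],0]
  ]
}}

```text
time: 4.75
tool_pos: [0.4326, -0.3975, 0.0095]
tool_rot: [3.125, -0.003, 0.345]
contact_force: [-0.3, -0.4, -0.2]
opening: 0.0915
```

```bash
python3 - <<'E'
from h import *
s=monitor.observe(); print(s["time"],s["tool_pos"],s["tool_rot"],s["contact_force"])
plan([(.429,-.3927,.003,.34)],step=.03)
E
```

```text
4.75 [ 0.43261404 -0.39745384  0.00949808] [ 3.12542699e+00 -2.78734932e-03  3.44884824e-01] [-0.31756204 -0.4257043  -0.23931461]
1
[[[-0.0018,-0.0057,0.0065],0.005]]
```

{"fn": "carry_out", "kwargs": {
  "targets": [
    [[-0.002,-0.005,0.005],0.004],
    [[0,0,0],0]
  ]
}}

```text
time: 5.0
tool_pos: [0.4287, -0.3933, 0.0043]
tool_rot: [3.125, -0.003, 0.34]
contact_force: [-0.1, -0.1, 0.4]
opening: 0.0918
```

{"fn": "carry_out", "kwargs": {
  "targets": [
    [[0,0,0.003],0],
    [[0,0,0],0]
  ]
}}

```text
time: 5.25
tool_pos: [0.4289, -0.3935, 0.0013]
tool_rot: [3.125, -0.003, 0.34]
contact_force: [-1.3, -0.3, -0.5]
opening: 0.0918
```

{"fn": "carry_out", "kwargs": {
  "targets": [
    [[0,0,0],0],
    [[0,0,0],0],
    [[0,0,0],0],
    [[0,0,0],0],
    [[0,0,0],0],
    [[0,0,0],0]
  ],
  "fingers": 1,
  "grip_force": 50
}}

```text
time: 6.0
tool_pos: [0.429, -0.3935, 0.0013]
tool_rot: [3.125, -0.003, 0.34]
contact_force: [-0.3, 0.0, 0.4]
opening: 0.0368
```

{"fn": "carry_out", "kwargs": {
  "targets": [
    [[0,0,0],0],
    [[0,0,0],0],
    [[0,0,0],0],
    [[0,0,0],0],
    [[0,0,0],0]
  ]
}}

```text
time: 6.62
tool_pos: [0.4289, -0.3934, 0.0013]
tool_rot: [3.125, -0.003, 0.34]
contact_force: [-0.0, -0.4, 0.1]
opening: 0.0176
```

{"fn": "carry_out", "kwargs": {
  "targets": [
    [[0,0,-0.02],0],
    [[0,0,-0.04],0],
    [[0,0,-0.05],0],
    [[-0.01,-0.025,-0.02],0.085],
    [[-0.01,-0.025,0],0.085],
    [[-0.01,-0.025,0],0.085],
    [[0,-0.025,0],0.085],
    [[0,0,0],0]
  ]
}}

```text
time: 7.62
tool_pos: [0.3761, -0.2992, 0.1332]
tool_rot: [3.128, -0.008, -0.01]
contact_force: [-0.2, -0.0, -0.8]
opening: 0.0175
```

```bash
python3 - <<'E'
from h import *
s=monitor.observe(); print(s["time"],s["tool_pos"],s["tool_rot"],s["contact_force"])
i=eyes.camera_info("top"); im=cv2.imread("pics/top0.png")
px=np.array([(60,50),(245,50),(248,200),(60,200),(120,217),(192,217)])/4.5+(330,120)-.4
print(plane(i,px,.0615).round(4))
j=eyes.camera_info("side")
px=np.array([(205,93),(338,50),(428,178),(288,226)])/4+(310,180)-.4
print(plane(j,px,.0615).round(4))
# label centroid
for n,ii,b in(("top",i,(340,125,390,170)),("side",j,(360,190,420,245))):
    g=cv2.imread(f"pics/{n}0.png"); h=cv2.cvtColor(g,cv2.COLOR_BGR2HSV); m=np.zeros(h.shape[:2],np.uint8)
    x0,y0,x1,y1=b; m[y0:y1,x0:x1]=cv2.inRange(h,(0,0,150),(180,60,255))[y0:y1,x0:x1]
    k,l,st,ce=cv2.connectedComponentsWithStats(m); q=1+st[1:,4].argmax(); print(n,st[q],plane(ii,ce[q],.0615))
w=eyes.camera_info("wrist");im=eyes.read_camera("wrist"); np.savez("w3.npz",**w)
cv2.imwrite("pics/w3.png",im[:,:,::-1])
im=eyes.read_camera("side"); cv2.imwrite("pics/s3.png",cv2.resize(im[130:330,280:480,::-1],None,fx=3,fy=3,interpolation=2))
E
```

```text
7.625 [ 0.37608824 -0.29915123  0.13319254] [ 3.12757695 -0.00794135 -0.01042215] [-0.16759499 -0.00299565 -0.75288701]
[[ 0.6969 -0.1477  0.0615]
 [ 0.6952 -0.2795  0.0615]
 [ 0.584  -0.2767  0.0615]
 [ 0.5857 -0.1452  0.0615]
 [ 0.5728 -0.1868  0.0615]
 [ 0.5721 -0.2371  0.0615]]
[[ 0.5869 -0.15    0.0615]
 [ 0.6964 -0.1507  0.0615]
 [ 0.6956 -0.2789  0.0615]
 [ 0.5859 -0.2775  0.0615]]
top [353 141  22  13 276] [[ 0.6412655  -0.21190556  0.0615    ]]
side [360 190  60  55 786] [[ 0.68923485 -0.1953083   0.0615    ]]
```

View pics/w3.png

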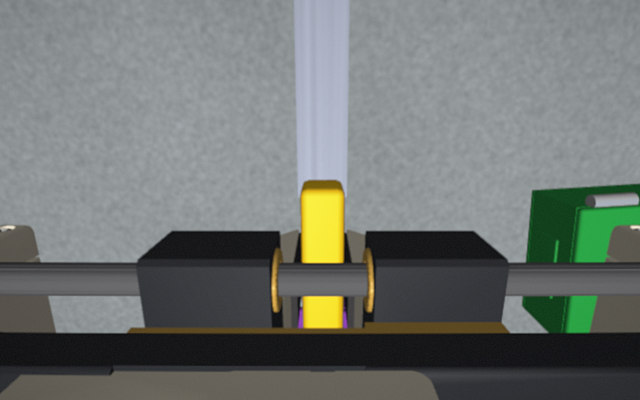

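View pics/s3.png

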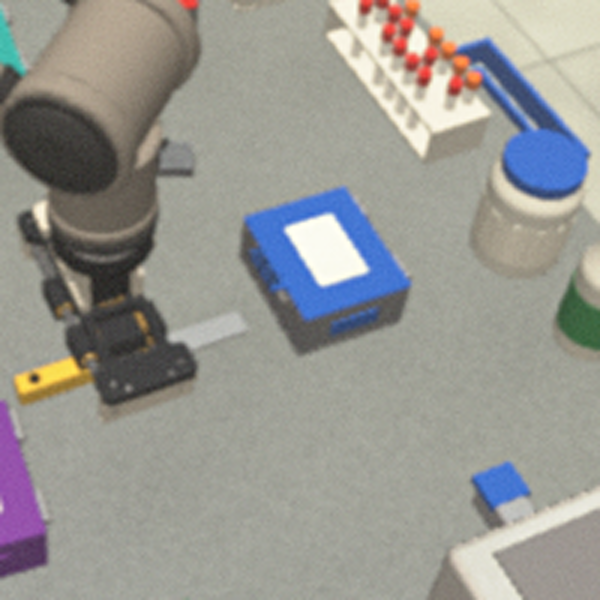

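```bash
python3 - <<'E'
from h import *
for n in("top","side"):
    i=eyes.camera_info(n); g=cv2.imread(f"pics/{n}0.png"); h=cv2.cvtColor(g,cv2.COLOR_BGR2HSV)
    m=cv2.inRange(h,(130,90,40),(155,255,255)); k,l,st,ce=cv2.connectedComponentsWithStats(m); q=1+st[1:,4].argmax()
    bx=cv2.boxPoints(cv2.minAreaRect(cv2.findContours((l==q).astype(np.uint8),0,2)[0][0])); print(plane(i,bx,.0615).round(3))
plan([(.41,-.213,.12,-.01),(.42,-.213,.046,-.01)],step=.04)
E
```

```text
[[ 0.183 -0.237  0.061]
 [ 0.304 -0.248  0.061]
 [ 0.294 -0.383  0.061]
 [ 0.173 -0.369  0.061]]
[[ 0.18  -0.243  0.062]
 [ 0.307 -0.25   0.062]
 [ 0.29  -0.407  0.062]
 [ 0.173 -0.397  0.061]]
5
[[[0.0108,-0.0294,0.0044],-0.0],[[0.0108,-0.0294,0.0044],-0.0],[[0.0108,-0.0294,0.0044],-0.0],[[0.005,-0.0,0.037],-0.0],[[0.005,-0.0,0.037],-0.0]]
```

{"fn": "carry_out", "kwargs": {
  "targets": [
    [[0.011,-0.029,0.004],0],
    [[0.011,-0.029,0.004],0],
    [[0.011,-0.029,0.004],0],
    [[0.005,0,0.03],0],
    [[0,0,0.03],0],
    [[0,0,0.012],0],
    [[0,0,0],0]
  ]
}}

```text
time: 8.6
tool_pos: [0.4222, -0.2213, 0.0465]
tool_rot: [3.12, -0.014, -0.006]
contact_force: [0.1, 0.4, -0.6]
opening: 0.0175
```

```bash
python3 - <<'E'
from h import *
s=monitor.observe(); print(s["time"],s["tool_pos"],s["tool_rot"],s["contact_force"])
im=eyes.read_camera("wrist"); cv2.imwrite("pics/w4.png",im[:,:,::-1])
im=eyes.read_camera("side"); cv2.imwrite("pics/s4.png",cv2.resize(im[150:300,280:440,::-1],None,fx=4,fy=4,interpolation=2))
im=eyes.read_camera("top"); cv2.imwrite("pics/t4.png",cv2.resize(im[110:260,320:440,::-1],None,fx=4,fy=4,interpolation=2))
plan([(.427,-.213,.046,-.01)],step=.04)
E
```

```text
8.6 [ 0.42222074 -0.2213117   0.04650421] [ 3.12033518 -0.01440237 -0.00595829] [ 0.10657109  0.40474106 -0.58605521]
1
[[[0.0042,-0.0086,0.0018],0.004]]
```

View pics/w4.png

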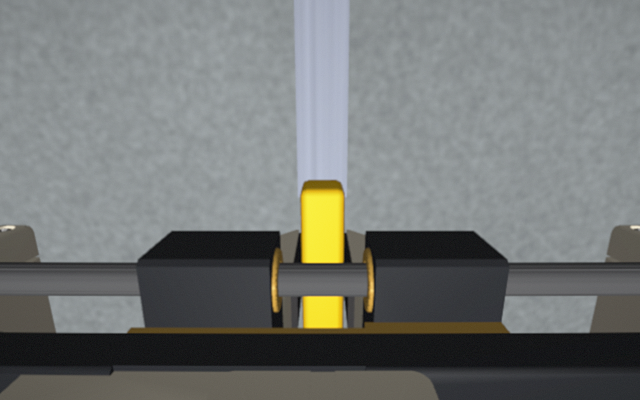

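View pics/s4.png

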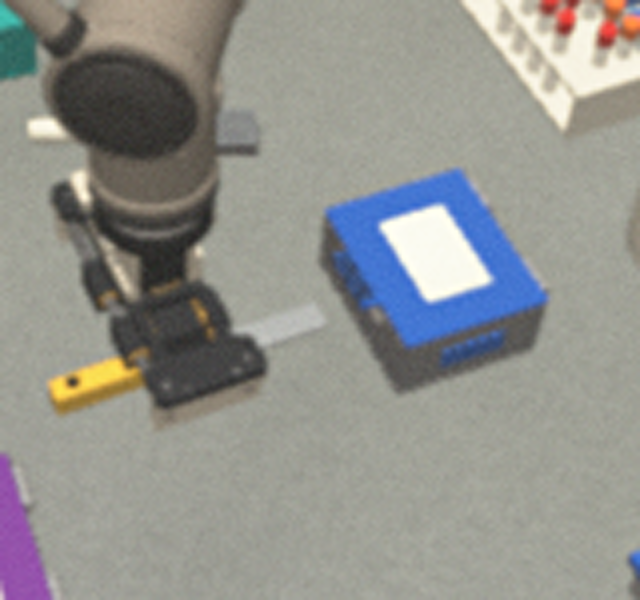

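View pics/t4.png

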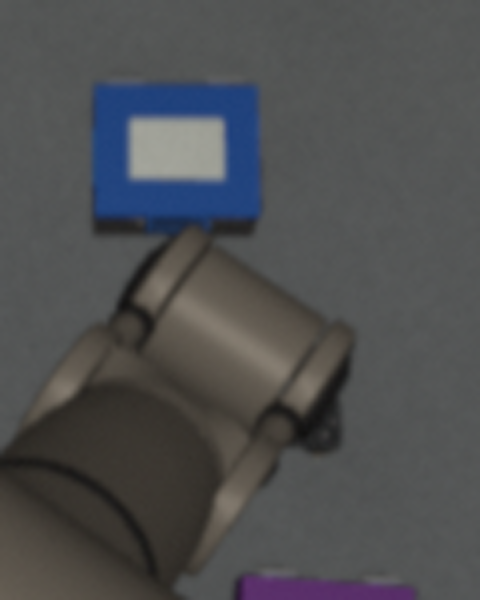

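```bash
python3 - <<'E'
from h import *
i=eyes.camera_info("side")
px=np.array([(318,303),(327,322),(322,313)])/4+(280,150)-.4
print(plane(i,px,.049).round(4))
E
```

```text
[[ 0.551  -0.213   0.049 ]
 [ 0.5493 -0.2303  0.049 ]
 [ 0.5496 -0.2219  0.049 ]]
```

{"fn": "carry_out", "kwargs": {
  "targets": [
    [[0.004,-0.009,0.002],0.004],
    [[0,0,0],0]
  ]
}}

```text
time: 9.0
tool_pos: [0.4278, -0.2126, 0.0469]
tool_rot: [3.117, -0.019, -0.011]
contact_force: [0.9, 0.3, 0.2]
opening: 0.0178
```

{"fn": "carry_out", "kwargs": {
  "targets": [
    [[0.002,0,0.004],0],
    [[0.016,0,0.001],0],
    [[0,0,0],0]
  ]
}}

```text
time: 9.38
tool_pos: [0.4467, -0.2129, 0.0424]
tool_rot: [3.117, -0.02, -0.01]
contact_force: [-0.3, 1.3, -1.2]
opening: 0.0176
```

```bash
python3 - <<'E'
from h import *
s=monitor.observe(); print(s["time"],s["tool_pos"],s["tool_rot"],s["contact_force"])
im=eyes.read_camera("side"); cv2.imwrite("pics/s5.png",cv2.resize(im[150:300,280:440,::-1],None,fx=4,fy=4,interpolation=2))
E
```

```text
9.375 [ 0.44668251 -0.21289196  0.04244582] [ 3.11659174 -0.01998214 -0.01005488] [-0.32222742  1.27832902 -1.24091082]
```

View pics/s5.png

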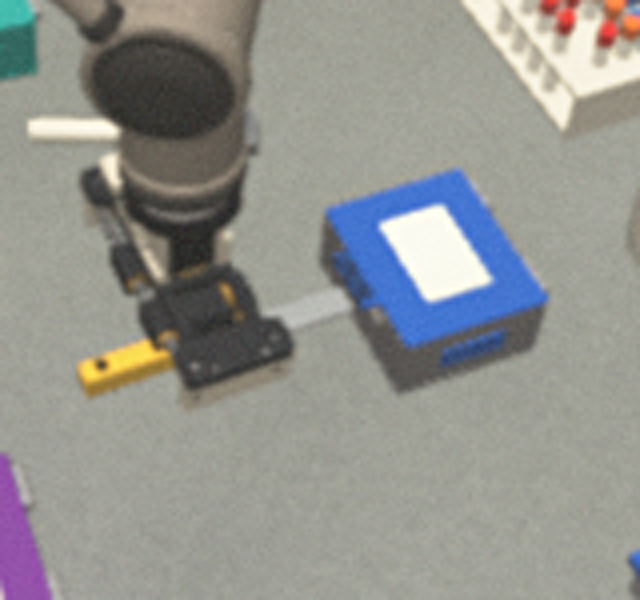

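{"fn": "carry_out", "kwargs": {
  "targets": [
    [[0.012,0,0],0],
    [[0.012,0,0],0],
    [[0,0,0],0]
  ]
}}

```text
time: 9.8
tool_pos: [0.4708, -0.2128, 0.0427]
tool_rot: [3.117, -0.018, -0.011]
contact_force: [-0.6, 0.7, -0.8]
opening: 0.0176
```

```bash
python3 - <<'E'
from h import *
s=monitor.observe(); print(s["time"],s["tool_pos"],s["tool_rot"],s["contact_force"],s["torque"])
im=eyes.read_camera("side"); cv2.imwrite("pics/s6.png",cv2.resize(im[150:300,280:440,::-1],None,fx=4,fy=4,interpolation=2))
E
```

```text
9.8 [ 0.47079038 -0.21284225  0.04265427] [ 3.11746841 -0.01839087 -0.01051991] [-0.55189253  0.73540411 -0.78136849] [-0.06312075  0.22134486  0.04595048]
```

View pics/s6.png

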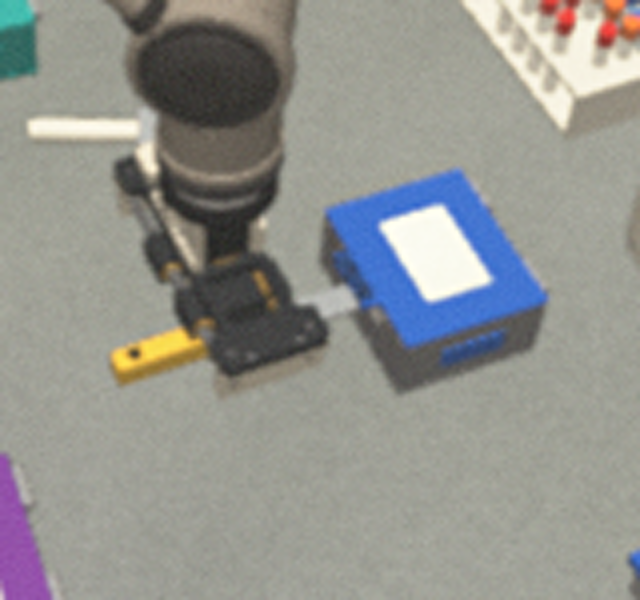

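{"fn": "carry_out", "kwargs": {
  "targets": [
    [[0,0,-0.01],0],
    [[0,0,-0.01],0],
    [[0.001,0,-0.012],0],
    [[0.002,0,-0.012],0],
    [[0,0,0],0]
  ]
}}

```text
time: 10.48
tool_pos: [0.4719, -0.2115, 0.0902]
tool_rot: [3.118, -0.017, -0.011]
contact_force: [-1.1, -0.5, -1.0]
opening: 0.0179
```

```bash
python3 - <<'E'
from h import *
s=monitor.observe(); print(s["time"],s["tool_pos"],s["tool_rot"],s["contact_force"],s["torque"])
im=eyes.read_camera("side"); cv2.imwrite("pics/s7.png",cv2.resize(im[150:300,280:440,::-1],None,fx=4,fy=4,interpolation=2))
im=eyes.read_camera("wrist"); cv2.imwrite("pics/w7.png",im[:,:,::-1])
E
```

```text
10.475 [ 0.47189259 -0.21145871  0.09023589] [ 3.11783693 -0.01738547 -0.01076188] [-1.12078955 -0.47677896 -1.02307237] [-0.07651754  0.17350243 -0.01193775]
```

View pics/s7.png

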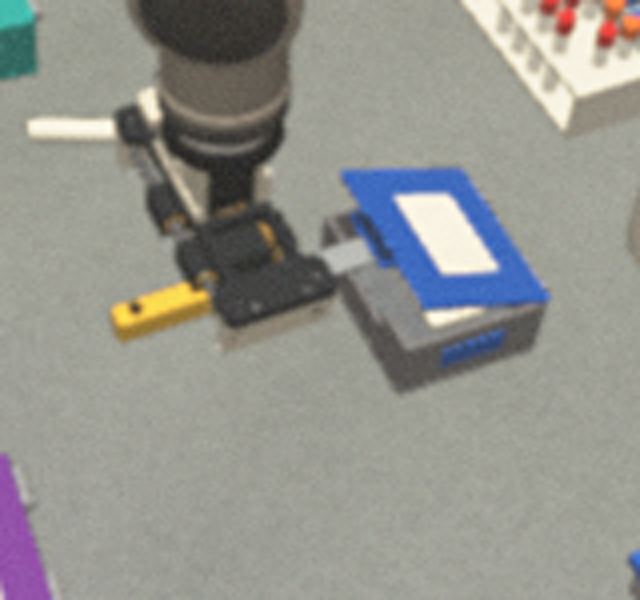

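View pics/w7.png

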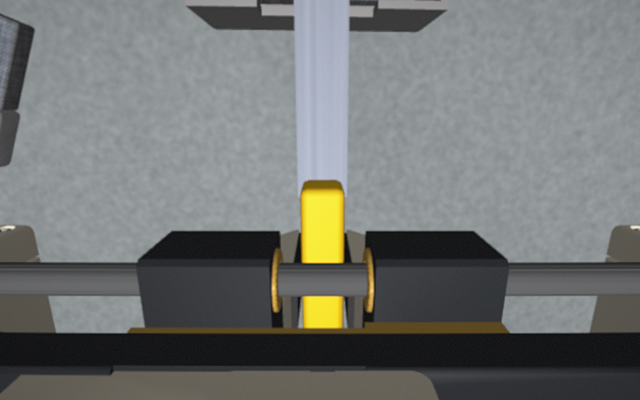

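{"fn": "carry_out", "kwargs": {
  "targets": [
    [[0.005,0,-0.009],0],
    [[0.006,0,-0.009],0],
    [[0.007,0,-0.008],0],
    [[0.008,0,-0.008],0],
    [[0,0,0],0]
  ]
}}

```text
time: 11.2
tool_pos: [0.4983, -0.2105, 0.1253]
tool_rot: [3.12, -0.014, -0.011]
contact_force: [-0.2, -0.0, -1.1]
opening: 0.0178
```

```bash
python3 - <<'E'
from h import *
s=monitor.observe(); print(s["time"],s["tool_pos"],s["tool_rot"],s["contact_force"],s["torque"])
im=eyes.read_camera("side"); cv2.imwrite("pics/s8.png",cv2.resize(im[130:280,280:440,::-1],None,fx=4,fy=4,interpolation=2))
E
```

```text
11.2 [ 0.4982693  -0.21048277  0.12534411] [ 3.11957773 -0.01422419 -0.01090765] [-0.17955764 -0.02442747 -1.0528138 ] [-0.09055347  0.16035296 -0.01228416]
```

View pics/s8.png

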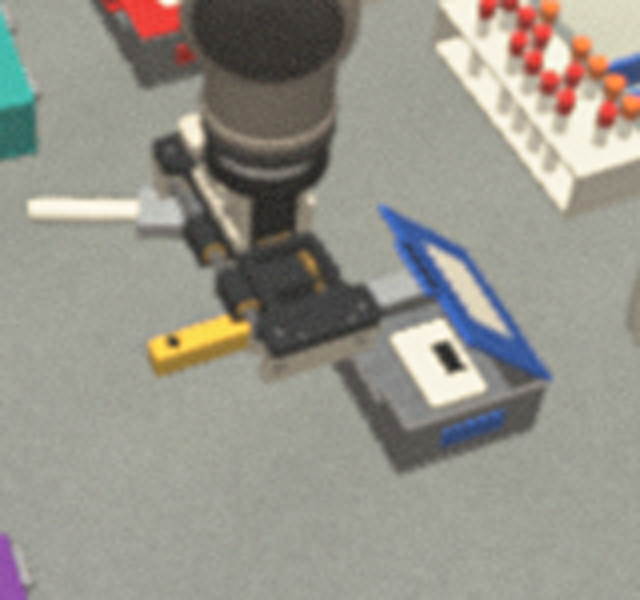

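{"fn": "carry_out", "kwargs": {
  "targets": [
    [[0.009,0,-0.008],0],
    [[0.01,0,-0.007],0],
    [[0.01,0,-0.004],0],
    [[0.011,0,-0.003],0],
    [[0.011,0,-0.002],0],
    [[0,0,0],0]
  ]
}}

```text
time: 12.0
tool_pos: [0.5523, -0.2103, 0.151]
tool_rot: [3.12, -0.013, -0.011]
contact_force: [-0.6, -0.3, -1.5]
opening: 0.0176
```

```bash
python3 - <<'E'
from h import *
s=monitor.observe(); print(s["time"],s["tool_pos"],s["tool_rot"],s["contact_force"],s["torque"])
im=eyes.read_camera("side"); cv2.imwrite("pics/s9.png",cv2.resize(im[130:280,280:440,::-1],None,fx=4,fy=4,interpolation=2))
E
```

```text
12.0 [ 0.5522765  -0.21034685  0.15097101] [ 3.12008439 -0.01344223 -0.01100449] [-0.5762706  -0.31532239 -1.49847407] [-0.05436816  0.20039216  0.05153829]
```

View pics/s9.png

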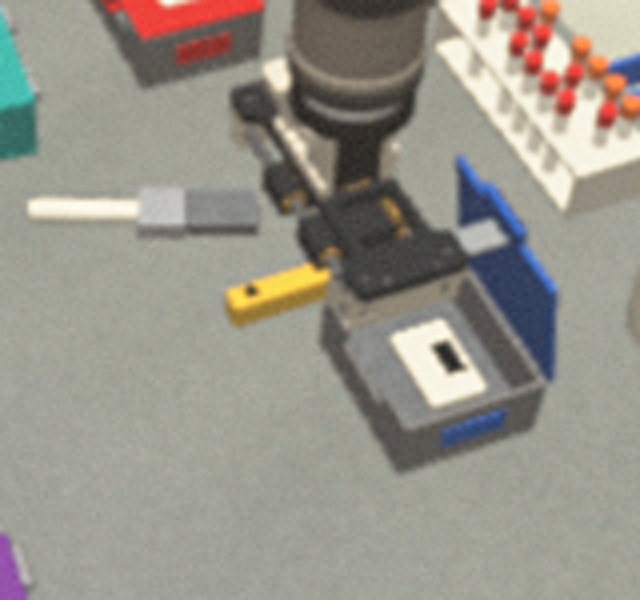

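{"fn": "carry_out", "kwargs": {
  "targets": [
    [[-0.015,0,0],0],
    [[-0.03,0,0],0],
    [[-0.04,0,0],0],
    [[-0.035,0,0],0],
    [[0,0,0],0]
  ]
}}

```text
time: 12.68
tool_pos: [0.4279, -0.2082, 0.1482]
tool_rot: [3.121, -0.013, -0.011]
contact_force: [0.5, -0.1, -0.1]
opening: 0.0177
```

```bash
python3 - <<'E'
from h import *
s=monitor.observe(); print(s["time"],s["tool_pos"],s["tool_rot"],s["contact_force"],s["torque"])
im=eyes.read_camera("side"); cv2.imwrite("pics/s10.png",cv2.resize(im[130:280,280:440,::-1],None,fx=4,fy=4,interpolation=2))
plan([(.425,-.213,.04,0)])
E
```

```text
12.675 [ 0.42790748 -0.20819872  0.14817605] [ 3.12076441 -0.01295356 -0.01063748] [ 0.476163   -0.06833698 -0.08376677] [-0.0945323   0.19065817 -0.01328494]
3
[[[-0.0014,0.0015,0.0361],-0.003],[[-0.0014,0.0015,0.0361],-0.003],[[-0.0014,0.0015,0.0361],-0.003]]
```

View pics/s10.png

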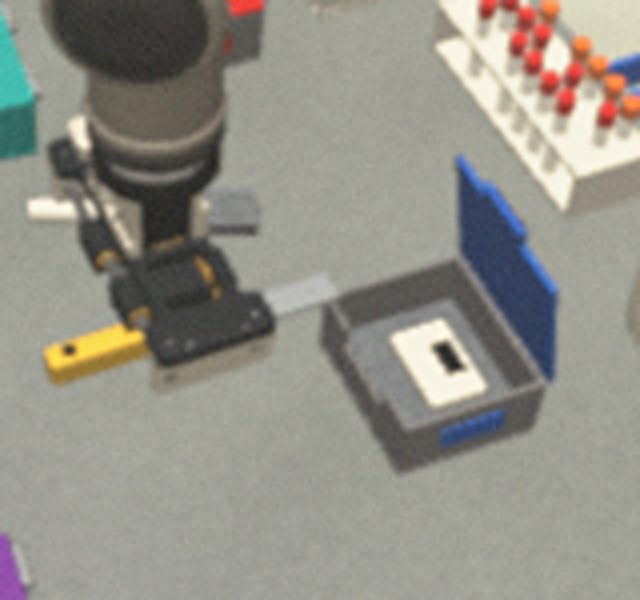

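{"fn": "carry_out", "kwargs": {
  "targets": [
    [[-0.006,0,0.03],0],
    [[0,0,0.035],0],
    [[0,0,0.03],0],
    [[0,0,0.014],0],
    [[0,0,0],0]
  ]
}}

```text
time: 13.35
tool_pos: [0.4318, -0.2135, 0.0374]
tool_rot: [3.115, -0.023, -0.009]
contact_force: [-0.3, 0.4, 0.2]
opening: 0.0177
```

{"fn": "carry_out", "kwargs": {
  "targets": [
    [[0,0,0.012],0],
    [[0,0,0.01],0],
    [[0,0,0.006],0],
    [[0,0,0],0]
  ]
}}

```text
time: 13.85
tool_pos: [0.4345, -0.215, 0.0088]
tool_rot: [3.114, -0.026, -0.009]
contact_force: [-0.7, -0.1, -0.8]
opening: 0.0173
```

{"fn": "carry_out", "kwargs": {
  "targets": [
    [[0,0,0.003],0],
    [[0,0,0.001],0],
    [[0,0,0.001],0],
    [[0,0,0],0]
  ]
}}

```text
time: 14.35
tool_pos: [0.435, -0.2155, 0.0042]
tool_rot: [3.113, -0.027, -0.009]
contact_force: [0.1, 0.0, -0.6]
opening: 0.0176
```

{"fn": "carry_out", "kwargs": {
  "targets": [
    [[0,0,0.001],0],
    [[0,0,0.001],0],
    [[0,0,0],0]
  ]
}}

```text
time: 14.72
tool_pos: [0.4352, -0.2157, 0.0026]
tool_rot: [3.112, -0.028, -0.009]
contact_force: [-0.5, 1.1, 3.4]
opening: 0.0175
```

```bash
python3 - <<'E'
from h import *
s=monitor.observe(); print(s["time"],s["tool_pos"],s["tool_rot"],s["contact_force"],s["torque"])
E
```

```text
14.725 [ 0.43519804 -0.21567568  0.00257617] [ 3.1123677  -0.02752744 -0.00904129] [-0.49873321  1.0643949   3.35141173] [ 5.49037315e-02  5.10357442e-01 -1.69872398e-04]
```

{"fn": "carry_out", "kwargs": {
  "targets": [
    [[0,0,0],0],
    [[0,0,0.001],0],
    [[0,0,0],0],
    [[0,0,0],0]
  ],
  "grip_force": 3
}}

```text
time: 15.22
tool_pos: [0.4353, -0.2158, 0.0015]
tool_rot: [3.112, -0.028, -0.009]
contact_force: [-0.7, 0.2, 1.6]
opening: 0.0181
```

```bash
python3 - <<'E'
from h import *
s=monitor.observe(); print(s["time"],s["tool_pos"],s["tool_rot"],s["contact_force"],s["torque"])
im=eyes.read_camera("side"); cv2.imwrite("pics/s11.png",cv2.resize(im[150:300,280:440,::-1],None,fx=4,fy=4,interpolation=2))
E
```

```text
15.225 [ 0.43530329 -0.21577648  0.00145875] [ 3.11220695 -0.02779581 -0.00903559] [-0.66082522  0.247973    1.58402493] [-0.0510284   0.25132874  0.04761434]
```

View pics/s11.png

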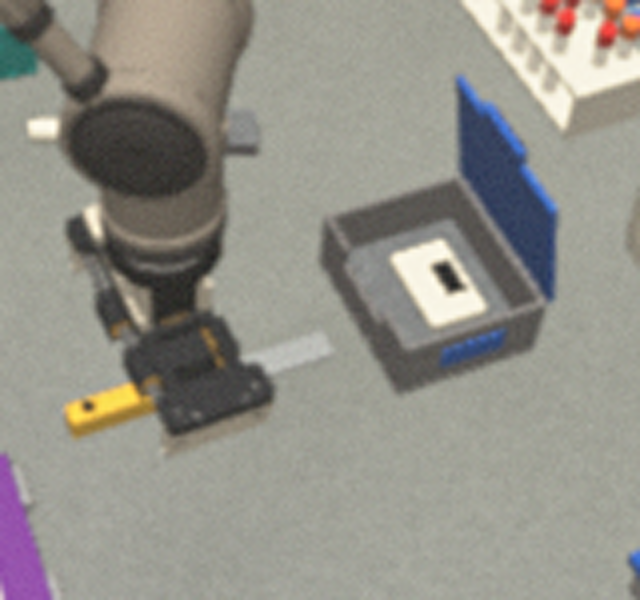

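Settled on the bench; open the fingers and withdraw upward.

{"fn": "carry_out", "kwargs": {
  "targets": [
    [[0,0,0],0],
    [[0,0,0],0],
    [[0,0,0],0],
    [[0,0,0],0],
    [[0,0,0],0],
    [[0,0,0],0]
  ],
  "fingers": 0
}}

```text
time: 16.02
tool_pos: [0.4357, -0.2162, 0.0016]
tool_rot: [3.111, -0.029, -0.009]
contact_force: [0.2, -0.8, 2.1]
opening: 0.0732
```

{"fn": "carry_out", "kwargs": {
  "targets": [
    [[0,0,-0.02],0],
    [[0,0,-0.04],0],
    [[0,0,-0.05],0],
    [[-0.02,0,-0.05],0],
    [[-0.02,0,-0.03],0],
    [[0,0,0],0]
  ]
}}

```text
time: 16.77
tool_pos: [0.3887, -0.2093, 0.1953]
tool_rot: [3.113, -0.026, -0.009]
contact_force: [0.6, 0.3, -1.0]
opening: 0.0919
```

```bash
python3 - <<'E'
from h import *
s=monitor.observe(); print(s["time"],s["tool_pos"],s["tool_rot"],s["contact_force"],s["opening"])
im=eyes.read_camera("side"); cv2.imwrite("pics/s12.png",im[:,:,::-1])
im=eyes.read_camera("wrist"); cv2.imwrite("pics/w12.png",im[:,:,::-1])
i=eyes.camera_info("side")
h=np.array([[.696,-.213-.065,.0555],[.696,-.213+.065,.0555]])
for th in (60,70,80,90):
    t=np.radians(th); P=[[.696-.110*np.cos(t),y,.0555+.110*np.sin(t)] for y in (-.278,-.148)]
    print(th,proj(i,P).round(1).tolist())
print(proj(i,h).round(1))
E
```

```text
16.775 [ 0.38873117 -0.20928462  0.19531657] [ 3.11311877 -0.02641518 -0.00889939] [ 0.61852406  0.33426444 -0.97562906] 0.09188016259462814
60 [[404.5, 209.4], [380.7, 175.9]]
70 [[410.8, 205.5], [386.6, 172.1]]
80 [[417.3, 202.1], [392.7, 169.0]]
90 [[423.7, 199.6], [398.8, 166.7]]
[[416.2 225.1]
 [393.3 192.9]]
```

View pics/s12.png

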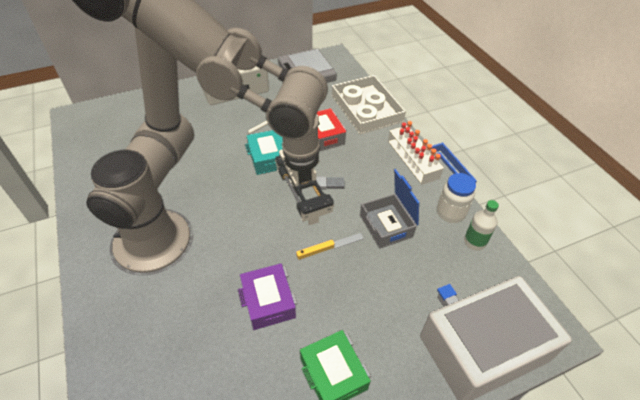

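View pics/w12.png

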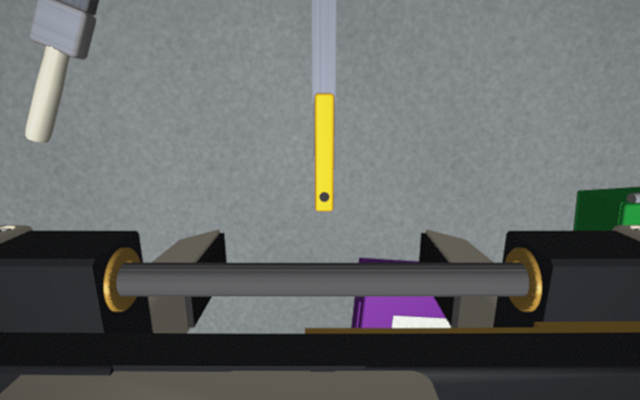

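```bash
python3 - <<'E'
from cell import order
print(order.hand_in())
E
```

```text
the job is handed in; nothing more can be done
None
```

The blue cover is open by about 82 degrees and the blade lies flat on the bench. I handed the job in at about 17 s of the 56 s allowed.

**What I did:** I gripped the blade by its handle and slid the tip about 27 mm under the blue lip. I levered the cover up in steps along its arc, then withdrew the blade. I laid it down in front of the case, first in light contact with the bench (about 3 N), then with the grip eased to 3 N before I opened the fingers.

**Last checks:**
- **Blue cover:** its far edge in the side image matched what I calculated for about 82 degrees. It stayed there after the blade was withdrawn.
- **Blade:** it lies on open bench, as the side and wrist pictures show. The gripper was open and about 0.19 m above the bench.
- **Red case:** it looked shut in the last side picture, though the arm partly hid it. I never went near it.
- **Forces:** readings stayed below about 4 N throughout.

**Off target:** the tool had drifted to about 1.6 degrees of tilt by the time I set the blade down. The handle end therefore touched first and the tip was a few mm up, settling when I loosened the grip.

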